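# Set the plate gauge with its knurled wheel

### The job

Set the plate gauge for the next batch: with light fingertip pressure on top of the knurled wheel, roll it, stroke after stroke, until the orange jaw has closed in to the red gauge mark, with the edge of its black pointer in line with the middle of the red line; if it goes past, roll it back. Only roll the wheel: do not grip it, do not touch the orange jaw, and leave the saucer, jar and brush where they are. Then take the finger off and leave the setting as it is.

Things in the scene. Friction and masses are not known exactly. Their poses are not given: they have to be found in the camera images.
- gauge: Plate gauge screwed to the table (cannot move): grey base 100 x 340 x 10 mm, a dark fixed stop (70 mm high, face at y = -133 mm) near its -y end, and on a sprung beam the orange jaw and, centred at y = 115 mm, a blue wheel housing (56 x 92 mm in x and y, top 81 mm high). Origin: centre of the underside, at table height. Its y axis runs from the stop to the wheel, z up.
- wheel: Knurled steel wheel, radius 35 mm, 24 mm wide, axle along gauge x, four yellow knurls. Origin: centre of the axle, at gauge (0, 115, 60) mm, so its top is 95 mm above the table and stands 14 mm out of the blue housing. The body's axes turn with it. Takes about 1.2 N at the rim to turn and stays where it is left. More than 25 N on it counts as gripping or forcing it.
- jaw: Orange sliding jaw, 70 x 24 mm, from 27 to 67 mm high, not to be touched; its steel rack bar (top 40 mm high) runs through the wheel housing and up to 50 mm out of it. Origin: gauge x = 0, z = 6 mm, in the plane of the face towards the stop. Rolling the wheel's top towards gauge +y closes the jaw (gauge -y) by 0.57 mm per mm rolled (20 mm per rad), without play; back opens it.
- pointer (a point): Edge of the jaw's black pointer, in the plane of the jaw's face towards the stop, at gauge x = 46 mm, 20 mm above the table; it moves with the jaw.
- mark_line (a point): Middle of the red gauge line (18 x 3 mm, across the white scale strip, on a red clip), at gauge x = 46 mm, 14 mm above the table. Fixed; axes as the gauge's. The jaw is set when the pointer has the same gauge y as this point; at the start the pointer stands 20 to 70 mm on its +y side.
- saucer: White saucer, 116 mm across, 18 mm high, loose on the table, on the -x side of the gauge. Origin: centre of the underside. A bystander.
- jar: Closed glass jar with a red cap, 52 mm across and 65 mm high, loose on the +x side of the gauge. Origin: centre of the underside. A bystander.
- brush: Blue paint brush, 206 mm long and 10 mm thick, lying loose on the +x side of the gauge. Origin: underside of the middle of its 150 mm handle; the bristles point along its +x. A bystander.
- beam (a joint): How far the sprung beam (with wheel, housing and jaw) is pushed down, in m: 0 free, 0.006 at its stop. It begins to sink at about 2 N and sinks 0.83 mm for each further newton (stop reached at about 9 N). Pressing the wheel 4 mm down (about 7 N) is a good working pressure for rolling: the wheel then turns with the fingertip without slipping.

How it is judged:
By the outcome, as a careful person would: the job done as asked, in the order asked, and still so for the second after the job is handed in, with the robot touching nothing.
It also fails if it takes over 51 s, if anything falls off the work surface, if the arm or the gripper's body presses on something with over 40 N, if the wrist force passes 120 N, or if a joint passes its speed limit or range.

### The arm

A 6-joint arm with a two-finger parallel gripper is mounted at the origin on the work surface. World frame = base frame: x ahead of the robot, y to its left, z up, the work surface at z = 0. Lengths are in m, angles in degrees, forces in N, time in s.
With the tool pointing down it reaches from about 0.35 to 0.875 m from the base axis. Payload 15.5 kg.
Tool frame: the origin (TCP) lies at the very end of the fingers, on their centre line; the grasp point (between the pads) lies 19 mm behind it; z points along the fingers, y is the line along which they close (so a half turn about z gives the same grasp; the last joint's range is limited). The gripper opens to 85 mm and grips with 20 to 120 N. Pads are 22 mm wide; open, the fingers measure 114 mm over their backs; the gripper's body (76 mm by 85 mm) begins 54 mm behind the grasp point. The pads swing forward as they close: fully open they stand 13 mm farther back than shut.
Start: joints at [-68.669, 28.281, 77.091, -0, 74.628, -5.472], TCP at [0.282, -0.558, 0.231] pointing down, gripper open.
Joint ranges: [-166.48, 166.48], [-47.26, 123.95], [12.59, 153.08], [-70.14, 250.14], [6.76, 159.57], [-176.63, 176.63]. Speed limits (degrees/s): [108.29, 108.29, 147.25, 172.46, 172.46, 172.46].

### API

Orientations are given as a 3x3 rotation matrix whose columns are the frame's x, y, z axes.
In Python, from workcell import env, viewer, ticket gives the robot as it stands. The module is installed in compiled form; this text tells all that it offers.
- The arm moves only by the tool jog_arm, never from a script. Its argument "targets" is a list of rows, each a list of 7 numbers: the opening, from 0 (shut) to 1 (fully open), then the shift along the tool's x, y, z in units of 50 mm (1.0 is 50 mm), then the turn, a rotation vector about the tool's x, y, z in units of 5 degrees (1.0 is 5 degrees). In form: [[gripper, x, y, z, rx, ry, rz], ...]. A call has 1 to 20 rows; each row is the pose to reach, as a shift and turn from the pose commanded when the call began, along the tool's axes at that moment; what a row does not reach only later rows make up. A row lasts 1/8 s, in which the tool goes at most 62.5 mm and 10.7 degrees, less where a joint would pass 70% of its speed; a pose out of reach is approached as far as the arm can. A call with a gripper value outside its range is refused whole. The fingers move at their own pace and stop on an object; "newtons" is the grip in N (left out, the last holds). Time passes only in rows, so rows that repeat a pose let the fingers close. It gives the time, the measured TCP pose, the force, the opening and the grip force at its end, in the units of the state.
- env.observe(): the state, without advancing time (a new reading comes with each control period).
- viewer.snapshot(name): name is "scene" or "top"; returns (picture, depth): 480x640x3 uint8, red, green, blue; 480x640 float32, m along the optical axis (not along the pixel's ray), 0 where there is no reading.
- viewer.calibration(name): a dict with "mtx" (3x3 intrinsics, pixels), "k1" (the pictures are not rectified: a ray, as slopes to the right and down, at radius r is drawn at 1 + k1 r^2 times it, then the intrinsics apply), "extrinsics" (4x4, takes a point from camera to world coordinates). Camera axes: x right, y up, looking along -z (the intrinsics and any distortion apply to the point x, -y, -z); pixel columns grow to the right and rows downward; lengths in m; the calibration is good to about 2 mm. A picture is of the moment at which its call begins. calibration takes no time and is no camera call.
- ticket.job_done(): hands the job in; it is judged then, once.
The state is a dict: "time": time; "q": joint angles; "joint_vel": joint speeds; "joint_efforts": joint torques, N m; "position": TCP position; "orientation": TCP orientation; "ft_force": force on the tool from outside, world axes, zero at the start; "moment": the same for the moment, N m; "gripper_width": finger opening in m; "grip_force": force on a finger pad.
Only numpy, scipy, OpenCV 4.12 (cv2) and the standard library are available. Lean on these libraries where they do the work, as an engineer would, in place of code of your own. Each camera call takes 0.05 s, during which the arm holds its last target. There are 200 camera calls.

## Working session

There is one attempt and no reset: what is moved stays moved. The work goes in short steps, Python scripts to look and compute and a tool call to move; the robot and the scene stay as the last step left them, time stands still between calls to the robot, and variables do not carry over. Pictures are saved under pics/ and viewed, at most 10 in all, crops included, and the job is handed in when it is done.

Besides the shell and the picture viewer there is one more tool, called after "Call:" as name([rows], argument=value, ...), one row to a line, values as JSON. jog_arm: Moves the arm, as the interface text tells. Its arguments: {"type":"object","properties":{"targets":{"type":"array","items":{"type":"array","items":{"type":"number"}}},"newtons":{"type":"number"}},"required":["targets"]}

```bash
mkdir -p pics; cat > h.py <<'E'
import numpy as np, cv2
from workcell import env, viewer, ticket
def snap(n,f=None):
    p,d=viewer.snapshot(n)
    if f: cv2.imwrite('pics/'+f,p[:,:,::-1])
    return p,d
def world(n,uv,d):
    """pixels Nx2 and depths N -> world points"""
    c=viewer.calibration(n); K=np.array(c['mtx'],float); T=np.array(c['extrinsics'])
    uv=np.atleast_2d(np.array(uv,float))
    s=cv2.undistortPoints(uv[:,None],K,np.array([c['k1'],0,0,0],float))[:,0]
    d=np.atleast_1d(d)
    P=np.c_[s[:,0]*d,-s[:,1]*d,-d]
    return P@T[:3,:3].T+T[:3,3]
def onplane(n,uv,z):
    a=world(n,uv,np.ones(len(np.atleast_2d(uv)))); o=np.array(viewer.calibration(n)['extrinsics'])[:3,3]
    return o+(a-o)*((z-o[2])/(a[:,2:]-o[2]))
E
python3 - <<'E'
from h import *
for n in('scene','top'):
    snap(n,n+'1.png'); c=viewer.calibration(n); print(c)
s=env.observe(); print(s['time'],s['position'],s['orientation'],s['ft_force'],s['gripper_width'])
E
```

```text
{'mtx': array([[546.4240299 ,   0.        , 323.07457885],
       [  0.        , 546.4240299 , 240.00476727],
       [  0.        ,   0.        ,   1.        ]]), 'k1': -0.08271551417633773, 'extrinsics': array([[ 8.10450255e-02, -7.29260091e-01,  6.79419917e-01,
         1.05601326e+00],
       [ 9.96710384e-01,  5.95282975e-02, -5.49981034e-02,
        -1.00897829e-01],
       [-3.36789034e-04,  6.81642209e-01,  7.31685578e-01,
         5.96687553e-01],
       [ 0.00000000e+00,  0.00000000e+00,  0.00000000e+00,
         1.00000000e+00]])}
{'mtx': array([[450.91847954,   0.        , 311.77288059],
       [  0.        , 450.91847954, 238.00367285],
       [  0.        ,   0.        ,   1.        ]]), 'k1': -0.10469093749220731, 'extrinsics': array([[-1.28943410e-02,  9.92089672e-01, -1.24867204e-01,
         4.85875423e-01],
       [-9.99915739e-01, -1.29807776e-02,  1.21402301e-04,
        -4.88314106e-02],
       [-1.50043144e-03,  1.24858248e-01,  9.92173456e-01,
         7.81655684e-01],
       [ 0.00000000e+00,  0.00000000e+00,  0.00000000e+00,
         1.00000000e+00]])}
0.1 [ 0.28172453 -0.55755905  0.23077425] [[ 8.92564195e-01  4.50920190e-01 -3.73804577e-04]
 [ 4.50920331e-01 -8.92563656e-01  9.87186255e-04]
 [ 1.11497833e-04 -1.04968319e-03 -9.99999443e-01]] [-0.45790999  0.49377121 -0.04830151] 0.08521960847860933
```

View pics/scene1.png

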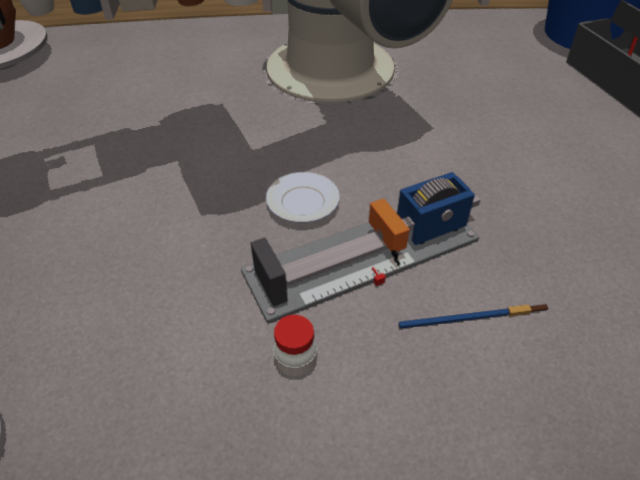

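View pics/top1.png

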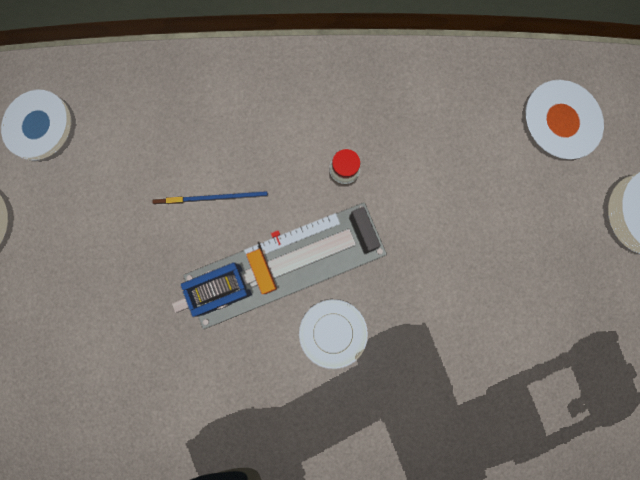

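The scene view shows the gauge with its wheel housing at about (437,205), the pointer at (397,258) and the red mark at (379,277). In the top view the wheel is at (215,290), the mark at (277,237), the stop at (365,230), the saucer at (333,333), the jar at (346,165) and the brush at (210,198).

```bash
cat >> h.py <<'E'
def blob(n,p,d,lo,hi,box,zmin,zmax):
    """world points of pixels in an HSV range, image box and height range"""
    h=cv2.cvtColor(p,cv2.COLOR_RGB2HSV); m=cv2.inRange(h,lo,hi)
    v,u=np.nonzero(m); k=(u>box[0])&(u<box[2])&(v>box[1])&(v<box[3])&(d[v,u]>0); u,v=u[k],v[k]
    P=world(n,np.c_[u,v],d[v,u]); k=(P[:,2]>zmin)&(P[:,2]<zmax)
    return P[k],np.c_[u,v][k]
E
python3 - <<'E'
from h import *
for n,bb,bs in(('top',(160,250,260,330),(150,190,400,335)),('scene',(390,165,490,245),(235,160,490,330))):
    p,d=snap(n)
    P,_=blob(n,p,d,(105,120,40),(125,255,255),bb,.072,.090)
    r=cv2.minAreaRect(P[:,:2].astype(np.float32)); print(n,'housing',len(P),r,np.median(P[:,2]))
    # wheel: above housing
    P,_=blob(n,p,d,(0,0,0),(180,255,255),bb,.086,.12)
    if len(P): print('wheel',len(P),cv2.minAreaRect(P[:,:2].astype(np.float32)),P[:,2].max(),np.percentile(P[:,2],95))
    # all of base by height 5-16mm
    P,_=blob(n,p,d,(0,0,0),(180,255,255),bs,.006,.0145)
    print('base',len(P),cv2.minAreaRect(P[:,:2].astype(np.float32)))
    # red mark
    P,uv=blob(n,p,d,(0,150,80),(5,255,255),(260,220,290,250) if n=='top' else (365,262,392,290),.0,.05)
    P2,_=blob(n,p,d,(172,150,80),(180,255,255),(260,220,290,250) if n=='top' else (365,262,392,290),.0,.05)
    P=np.r_[P,P2]; print('red',len(P),P.mean(0),np.ptp(P,axis=0))
    c=p[215:305,240:320] if n=='top' else p[235:295,350:430]
    cv2.imwrite('pics/crop_%s.png'%n,cv2.resize(c[:,:,::-1],None,fx=6,fy=6,interpolation=cv2.INTER_CUBIC))
a=cv2.imread('pics/crop_top.png');b=cv2.imread('pics/crop_scene.png')
o=np.zeros((540,960,3),np.uint8);o[:a.shape[0],:480]=a[:540,:480];o[:b.shape[0],480:]=b;cv2.imwrite('pics/c.png',cv2.resize(o,(800,450)))
E
```

```text
top housing 1009 ((0.4955747127532959, 0.10523910820484161), (0.05496089532971382, 0.09192323684692383), 21.374387741088867) 0.0817617592844313
wheel 510 ((0.49585938453674316, 0.10640465468168259), (0.02452978491783142, 0.05422316864132881), 21.922163009643555) 0.0988246713737354 0.09693881163943897
base 7407 ((0.5447335243225098, 0.03146378695964813), (0.41332197189331055, 0.24164582788944244), 86.78907012939453)Traceback (most recent call last):
  File "<stdin>", line 14, in <module>
  File "h.py", line 22, in blob
    P=world(n,np.c_[u,v],d[v,u]); k=(P[:,2]>zmin)&(P[:,2]<zmax)
  File "h.py", line 11, in world
    s=cv2.undistortPoints(uv[:,None],K,np.array([c['k1'],0,0,0],float))[:,0]
      ~~~~~~~~~~~~~~~~~~~^^^^^^^^^^^^^^^^^^^^^^^^^^^^^^^^^^^^^^^^^^^^^^
cv2.error: OpenCV(4.12.0) /io/opencv/modules/calib3d/src/undistort.dispatch.cpp:347: error: (-215:Assertion failed) CV_IS_MAT(_src) && CV_IS_MAT(_dst) && (_src->rows == 1 || _src->cols == 1) && (_dst->rows == 1 || _dst->cols == 1) && _src->cols + _src->rows - 1 == _dst->rows + _dst->cols - 1 && (CV_MAT_TYPE(_src->type) == CV_32FC2 || CV_MAT_TYPE(_src->type) == CV_64FC2) && (CV_MAT_TYPE(_dst->type) == CV_32FC2 || CV_MAT_TYPE(_dst->type) == CV_64FC2) in function 'cvUndistortPointsInternal'
```

```bash
cat > look.py <<'E'
from h import *
import sys
def crops(tag):
    o=np.zeros((540,800,3),np.uint8)
    for n,(u,v),x in(('top',(245,210),0),('scene',(345,238),400)):
        p,d=snap(n); cv2.imwrite('pics/%s_%s.png'%(n,tag),p[:,:,::-1])
        c=p[v:v+60,u:u+66,::-1]; o[:360,x:x+396]=cv2.resize(c,None,fx=6,fy=6,interpolation=cv2.INTER_CUBIC)
    cv2.imwrite('pics/c%s.png'%tag,o[:360])
E
python3 - <<'E'
from look import *
crops('0')
for n,bb,rb in(('top',(160,250,260,330),(260,220,290,250)),('scene',(390,165,490,245),(365,262,392,290))):
    p,d=snap(n)
    P,_=blob(n,p,d,(105,120,40),(125,255,255),bb,.072,.090)
    r=cv2.minAreaRect(P[:,:2].astype(np.float32)); print(n,'housing',len(P),r,np.median(P[:,2]))
    P,_=blob(n,p,d,(0,0,0),(180,255,255),bb,.088,.12)
    if len(P): print('wheel',cv2.minAreaRect(P[:,:2].astype(np.float32)),np.percentile(P[:,2],95))
    v0,u0=p[rb[1]:rb[3],rb[0]:rb[2]].astype(int).transpose(2,0,1)[0]*0,0
    c=p[rb[1]:rb[3],rb[0]:rb[2]].astype(int); m=(c[...,0]>2.2*c[...,1])&(c[...,0]>80)
    v,u=np.nonzero(m);v+=rb[1];u+=rb[0]; P=world(n,np.c_[u,v],d[v,u]); print('red',len(u),P.mean(0),u.mean(),v.mean())
    P,_=blob(n,p,d,(5,180,80),(20,255,255),(235,230,285,310) if n=='top' else (360,190,415,260),.060,.075)
    print('jawtop',len(P),cv2.minAreaRect(P[:,:2].astype(np.float32)),np.median(P[:,2]))
E
```

```text
top housing 1006 ((0.49581167101860046, 0.10492181777954102), (0.05502790957689285, 0.09153352677822113), 21.522851943969727) 0.0816264619403313
wheel ((0.4961612820625305, 0.10582216829061508), (0.02469761297106743, 0.049027279019355774), 21.118064880371094) 0.09700168045801172
red 40 [0.58900444 0.01290269 0.01671766] 275.625 234.5
jawtop 611 ((0.5240722298622131, 0.03277144208550453), (0.06773921102285385, 0.022540748119354248), 21.069976806640625) 0.0678601346019273
scene housing 1142 ((0.498613178730011, 0.10505283623933792), (0.05730065703392029, 0.09281811863183975), 21.344402313232422) 0.08046330855627959
wheel ((0.49810272455215454, 0.10416245460510254), (0.026364918798208237, 0.04657578840851784), 20.879926681518555) 0.0959799319355932
red 89 [0.59129659 0.01366592 0.01502504] 379.07865168539325 277.0674157303371
jawtop 676 ((0.5273919105529785, 0.033218029886484146), (0.06989295780658722, 0.02400095947086811), 19.7199649810791) 0.06693456401923714
```

View pics/c0.png

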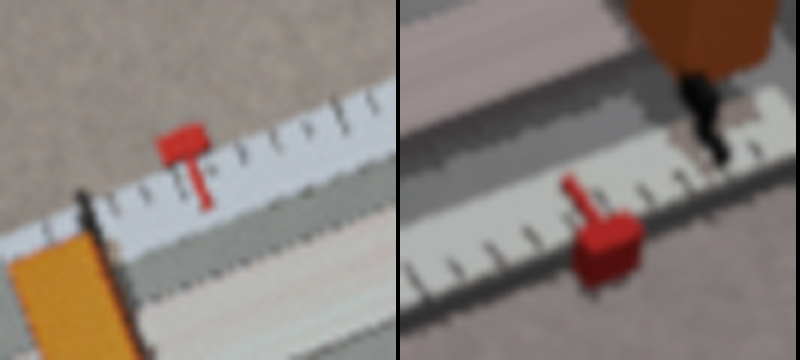

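Crops: in the top view the mark line runs from (276,237) to (279,245) and the pointer from (258,242) to (261,249). Next I'll fit both in the gauge frame with sub-pixel accuracy.

```bash
cat > meas.py <<'E'
from h import *
from scipy.ndimage import map_coordinates
YAW=np.radians(21.3); W=np.array([.4972,.1052]); R=np.array([[np.cos(YAW),-np.sin(YAW)],[np.sin(YAW),np.cos(YAW)]]); O=W-R@[0,.115]
def project(n,P):
    c=viewer.calibration(n);T=np.linalg.inv(c['extrinsics']);q=P@T[:3,:3].T+T[:3,3]
    s=np.c_[q[:,0],-q[:,1]]/-q[:,2:]; s=s*(1+c['k1']*(s**2).sum(1))[:,None]
    K=c['mtx']; return s*K[0,0]+K[:2,2]
def strip(n,p,xs,ys,z):
    """rectified patch in gauge coordinates at height z (rows xs, cols ys)"""
    X,Y=np.meshgrid(xs,ys,indexing='ij'); g=np.c_[X.ravel(),Y.ravel()]@R.T+O
    uv=project(n,np.c_[g,np.full(len(g),z)])
    return np.stack([map_coordinates(p[...,k].astype(float),[uv[:,1],uv[:,0]],order=1).reshape(X.shape) for k in range(3)],-1)
E
python3 - <<'E'
from meas import *
out=[]
for n in('top','scene'):
    p,d=snap(n)
    xs=np.arange(.025,.075,.0002); ys=np.arange(-.02,.1,.0002)
    for z in(.014,.020):
        S=strip(n,p,xs,ys,z); out.append(cv2.resize(S[:,:,::-1].astype(np.uint8),(800,140*1)))
    for uv,z in (([(278,240.8)],.014),):
        if n=='top': print('chk',(onplane(n,uv,z)[:,:2]-O)@R)
    P,_=blob(n,p,d,(5,180,80),(20,255,255),(235,230,285,310) if n=='top' else (360,190,415,260),.060,.075)
    g=(P[:,:2]-O)@R; print(n,'jaw gauge x,y range',np.percentile(g,[1,50,99],axis=0)*1e3)
cv2.imwrite('pics/s0.png',np.vstack(out))
E
```

```text
chk [[ 0.04074545 -0.00405626]]
top jaw gauge x,y range [[-34.60685006  26.59677143]
 [ -1.75223588  37.46030818]
 [ 31.53300534  48.55129766]]
scene jaw gauge x,y range [[-30.73755506  25.05377043]
 [  6.10286066  35.07045635]
 [ 35.39969418  47.67708379]]
```

View pics/s0.png

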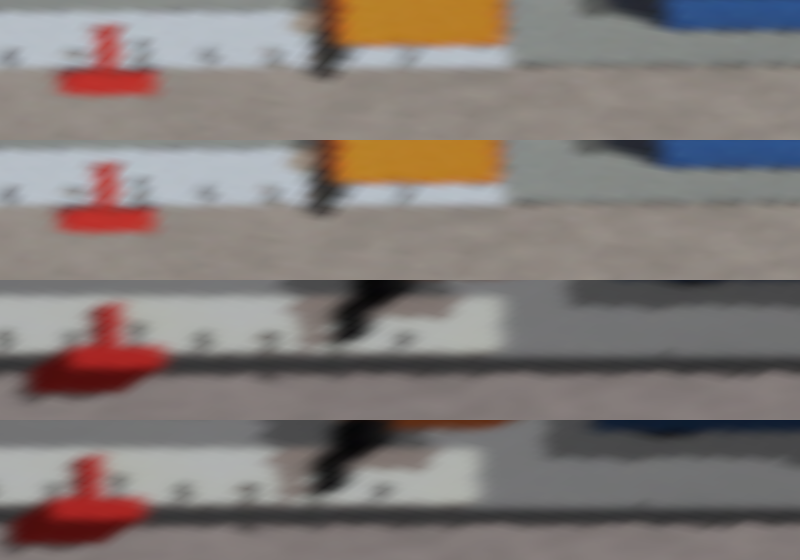

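Call:
jog_arm([
  [0,0,0,0,0,0,-2],
  [0,0,0,0,0,0,-4],
])

```text
time: 0.7
position: [0.2818, -0.5578, 0.2313]
orientation: [[0.68, 0.733, 0.0], [0.733, -0.68, 0.0], [0.0, -0.0, -1.0]]
ft_force: [-0.2, 0.8, -0.2]
gripper_width: 0.0519
grip_force: 0.0
```

The rectified strips from both views put the mark line at gauge y ≈ -4.1 mm (column 106) and the pointer edge at about +26.5 to +27.5 mm (columns 309 to 318). That leaves about 31 mm to close, or about 54 mm of roll.

Call:
jog_arm([
  [0,1.2,-0.5,0,0,0,-2],
  [0,2.3,-1.0,0,0,0,-4],
  [0,3.4,-1.5,0,0,0,-6],
  [0,4.5,-2,0,0,0,-8],
  [0,5.6,-2.5,0,0,0,-10],
  [0,6.7,-3,0,0,0,-12],
  [0,7.8,-3.5,0,0,0,-12.82],
  [0,8.9,-4,0,0,0,-12.82],
  [0,10,-4.5,0.5,0,0,-12.82],
  [0,11.1,-5,1,0,0,-12.82],
  [0,12.0,-5.4,1.5,0,0,-12.82],
  [0,12.54,-5.63,2.0,0,0,-12.82],
  [0,12.54,-5.63,2.2,0,0,-12.82],
  [0,12.54,-5.63,2.2,0,0,-12.82],
  [0,12.54,-5.63,2.2,0,0,-12.82],
])

```text
time: 2.58
position: [0.506, 0.0911, 0.122]
orientation: [[-0.356, 0.935, 0.001], [0.935, 0.356, -0.0], [-0.0, 0.001, -1.0]]
ft_force: [0.0, 0.4, 0.1]
gripper_width: 0.0005
grip_force: 0.0
```

Call:
jog_arm([
  [0,0,-0.06,0.3,0,0,0],
  [0,0,-0.06,0.46,0,0,0],
  [0,0,-0.06,0.46,0,0,0],
  [0,0,-0.06,0.46,0,0,0],
])

```text
time: 3.08
position: [0.5033, 0.0907, 0.0988]
orientation: [[-0.357, 0.934, 0.001], [0.934, 0.357, 0.0], [-0.0, 0.001, -1.0]]
ft_force: [-0.2, -0.7, 0.6]
gripper_width: -0.0001
grip_force: 0.0
```

```bash
python3 - <<'E'
from look import *
from meas import *
s=env.observe(); print(s['position'],s['ft_force'],((s['position'][:2]-O)@R))
p,_=snap('scene'); cv2.imwrite('pics/w1.png',cv2.resize(p[120:270,350:550,::-1],None,fx=4,fy=4,interpolation=cv2.INTER_CUBIC))
E
```

```text
[0.50334262 0.09071828 0.09877416] [-0.18164341 -0.72109236  0.61883046] [0.00046252 0.09927619]
```

View pics/w1.png

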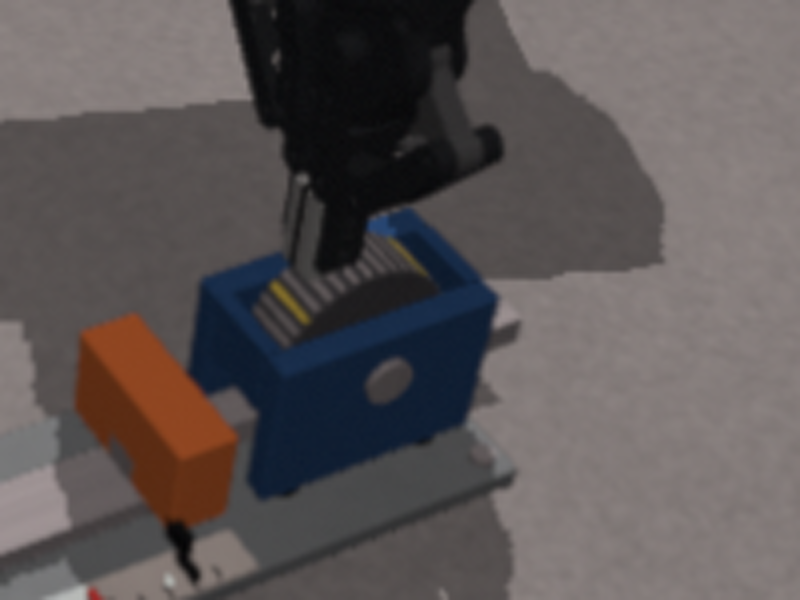

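The fingertip is over the wheel, near (335,260) in this crop, and clear of the housing. Next is a press to check the force.

Call:
jog_arm([
  [0,0.05,0,0.08,0,0,0],
  [0,0.05,0,0.12,0,0,0],
  [0,0.05,0,0.16,0,0,0],
  [0,0.05,0,0.16,0,0,0],
])

```text
time: 3.62
position: [0.5024, 0.0932, 0.0904]
orientation: [[-0.357, 0.934, 0.001], [0.934, 0.357, 0.0], [-0.0, 0.001, -1.0]]
ft_force: [1.5, 0.4, 6.4]
gripper_width: -0.0001
grip_force: 3.1
```

Call:
jog_arm([
  [0,0.06,0,0,0,0,0],
  [0,0.14,0,0,0,0,0],
  [0,0.22,0,0,0,0,0],
  [0,0.3,0,0,0,0,0],
  [0,0.38,0,0,0,0,0],
  [0,0.46,0,0,0,0,0],
  [0,0.52,0,0,0,0,0],
  [0,0.52,0,0,0,0,0],
  [0,0.52,0,0,0,0,0],
])

```text
time: 4.75
position: [0.4929, 0.1177, 0.0904]
orientation: [[-0.357, 0.934, 0.0], [0.934, 0.357, 0.0], [0.0, 0.0, -1.0]]
ft_force: [-1.0, 1.8, 6.7]
gripper_width: -0.0002
grip_force: 3.5
```

Call:
jog_arm([
  [0,0,0,-0.2,0,0,0],
  [0,0,0,-0.4,0,0,0],
  [0,-0.26,0,-0.4,0,0,0],
  [0,-0.52,0,-0.4,0,0,0],
  [0,-0.52,0,-0.4,0,0,0],
  [0,-0.52,0,-0.4,0,0,0],
])

```text
time: 5.5
position: [0.5019, 0.093, 0.11]
orientation: [[-0.356, 0.934, -0.001], [0.934, 0.356, 0.0], [0.0, -0.001, -1.0]]
ft_force: [-0.6, -0.2, 0.6]
gripper_width: 0.0002
grip_force: 0.0
```

```bash
cat >> meas.py <<'E'
def report(f=None):
    """mark: centre of red on x 40..50; pointer: dark edge towards the stop; gauge y in mm"""
    out=[];ys=np.arange(-.03,.06,.0001)
    for n in('top','scene'):
        p=np.mean([snap(n)[0] for _ in range(2)],0)
        S=strip(n,p,np.arange(.041,.0475,.0005),ys,.014).mean(0); r=S[:,0]-S[:,1]; r=np.where(r>.5*r.max(),1,0)
        m=ys[r>0].mean()*1e3
        for x0 in (.043,.046):
            L=strip(n,p,np.arange(x0,x0+.003,.0005),ys,.020).mean((0,2)); i=L.argmin(); h=(L.min()+np.percentile(L,80))/2
            a=i
            while L[a]<h:a-=1
            b=i
            while L[b]<h:b+=1
            print(n,'mark %.2f'%m,'pointer edges %.2f %.2f min %.2f'%(ys[a]*1e3,ys[b]*1e3,ys[i]*1e3),'darkness',round(L.min()),round(h))
        if f:
            out.append(cv2.resize(strip(n,p,np.arange(.025,.065,.0002),np.arange(-.02,.04,.0002),.017)[:,:,::-1].clip(0,255).astype(np.uint8),(800,290)))
    if f: cv2.imwrite(f,np.vstack(out))
E
python3 - <<'E'
from meas import *
s=env.observe(); print(s['time'],s['position'],s['ft_force'],(s['position'][:2]-O)@R)
report('pics/s1.png')
E
```

```text
5.5 [0.50193225 0.09297535 0.11000957] [-0.59093997 -0.19298469  0.62813882] [-3.16173994e-05  1.01891408e-01]
top mark -3.95 pointer edges 10.20 16.20 min 12.90 darkness 44 104
top mark -3.95 pointer edges 10.30 15.80 min 13.00 darkness 48 101
scene mark -3.70 pointer edges 10.80 18.00 min 14.40 darkness 19 99
scene mark -3.70 pointer edges 11.30 17.50 min 14.20 darkness 22 87
```

View pics/s1.png

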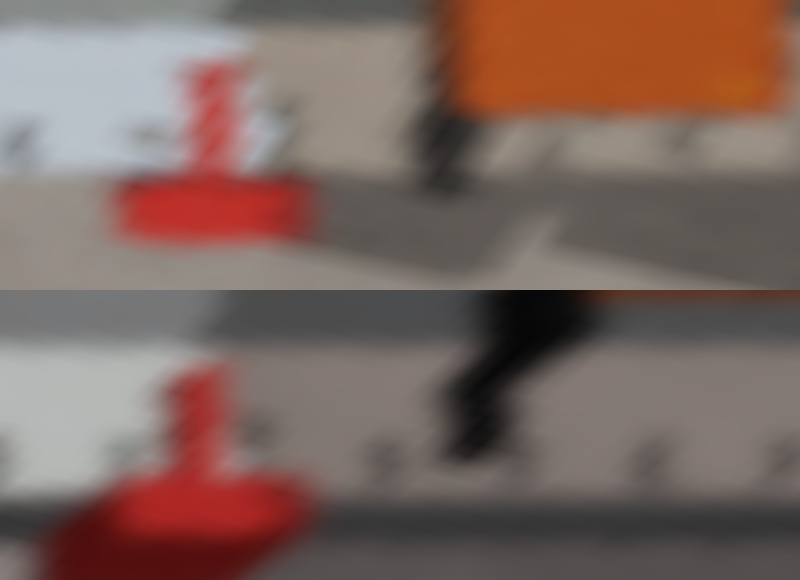

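The pointer edge is now at about +10.3 to +11.1 mm and the mark at -3.8 mm, so roughly 14.5 mm is left. The next stroke stops slightly short.

Call:
jog_arm([
  [0,0,0,0.25,0,0,0],
  [0,0,0,0.33,0,0,0],
  [0,0,0,0.4,0,0,0],
  [0,0,0,0.4,0,0,0],
  [0,0.08,0,0.4,0,0,0],
  [0,0.16,0,0.4,0,0,0],
  [0,0.24,0,0.4,0,0,0],
  [0,0.32,0,0.4,0,0,0],
  [0,0.4,0,0.4,0,0,0],
  [0,0.46,0,0.4,0,0,0],
  [0,0.46,0,0.4,0,0,0],
  [0,0.46,0,0.4,0,0,0],
  [0,0.46,0,0.2,0,0,0],
  [0,0.46,0,0,0,0,0],
  [0,0.23,0,0,0,0,0],
  [0,0.23,0,0,0,0,0],
  [0,0.23,0,0,0,0,0],
])

```text
time: 7.82
position: [0.4979, 0.1037, 0.11]
orientation: [[-0.356, 0.934, -0.0], [0.934, 0.356, -0.0], [0.0, -0.0, -1.0]]
ft_force: [-0.0, -0.0, -0.0]
gripper_width: 0.0
grip_force: 0.0
```

```bash
python3 - <<'E'
from meas import *
report('pics/s2.png')
E
```

```text
top mark -3.65 pointer edges -5.00 2.10 min -0.50 darkness 63 122
top mark -3.65 pointer edges -5.60 1.80 min -0.50 darkness 68 117
scene mark -3.60 pointer edges -3.80 3.40 min 0.20 darkness 20 100
scene mark -3.60 pointer edges -3.40 2.70 min -0.00 darkness 23 90
```

View pics/s2.png

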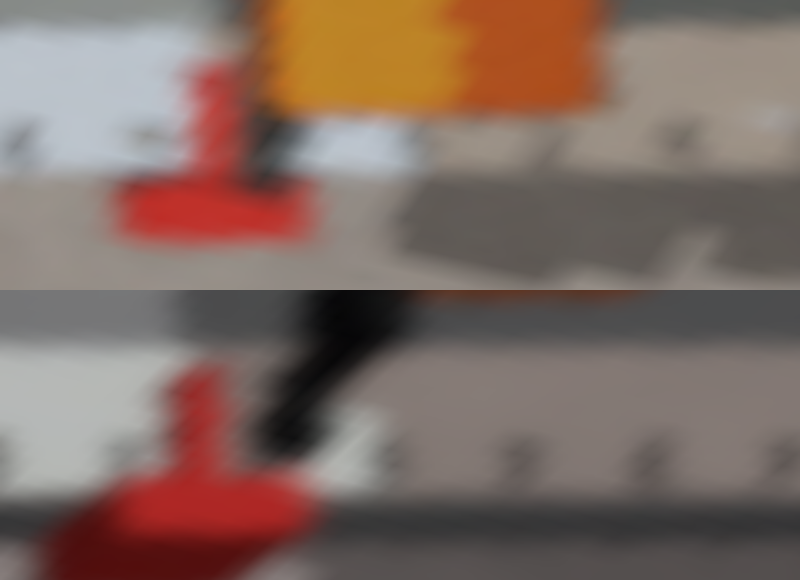

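Only about 2 mm is left. The red line upsets the grey-level threshold, so I'll measure the pointer edge in the red channel, where the mark is bright.

```bash
cat >> meas.py <<'E'
def edge(z=.020):
    ys=np.arange(-.03,.06,.0001)
    for n in('top','scene'):
        p=np.mean([snap(n)[0] for _ in range(2)],0)
        for x0 in(.041,.044,.047):
            L=strip(n,p,np.arange(x0,x0+.003,.0005),ys,z)[...,0].mean(0); k=(ys>-.012)&(ys<.012); i=np.nonzero(k)[0][L[k].argmin()]
            bl=L[i-100:i].max() if 0 else np.median(L[i-70:i-40]); br=np.median(L[i+40:i+70]); mn=L[i]
            a=i
            while L[a]<(bl+mn)/2:a-=1
            b=i
            while L[b]<(br+mn)/2:b+=1
            g=-np.gradient(L); j=i-60+g[i-60:i].argmax()
            print(n,x0,'edges %.2f %.2f min %.2f steepest %.2f'%(ys[a]*1e3,ys[b]*1e3,ys[i]*1e3,ys[j]*1e3),[round(float(v)) for v in L[i-60:i+61:10]])
        d=snap(n)[1]
        P,_=blob(n,p.astype(np.uint8),d,(5,180,60),(20,255,255),(235,200,310,310) if n=='top' else (320,190,415,270),.058,.075)
        g=(P[:,:2]-O)@R; g=g[abs(g[:,0])<.03]; print('  jaw top y',np.percentile(g[:,1],[1,2,50,98,99])*1e3)
E
python3 - <<'E'
from meas import *
edge()
E
```

```text
top 0.041 edges -2.00 2.50 min 0.10 steepest -1.80 [179, 181, 178, 158, 119, 81, 64, 79, 108, 144, 170, 178, 179]
top 0.044 edges -2.10 2.10 min -0.40 steepest -2.00 [176, 178, 178, 168, 138, 94, 72, 82, 111, 147, 169, 183, 186]
top 0.047 edges -2.30 1.70 min -0.30 steepest -2.60 [161, 167, 171, 155, 122, 91, 75, 91, 120, 143, 156, 161, 164]
  jaw top y [-1.52501629 -1.31364858  9.65449028 20.58461214 20.80762299]
scene 0.041 edges -1.80 3.30 min 0.90 steepest -1.20 [150, 136, 119, 93, 61, 32, 22, 35, 66, 102, 128, 139, 137]
scene 0.044 edges -2.70 3.00 min 0.20 steepest -2.10 [159, 148, 124, 91, 56, 28, 19, 29, 57, 98, 138, 158, 157]
scene 0.047 edges -3.00 2.40 min -0.00 steepest -2.70 [161, 151, 129, 98, 66, 42, 34, 45, 80, 126, 159, 169, 155]
  jaw top y [-2.28630114 -2.22795039  6.64664064 19.28378888 19.46686356]
```

The red channel puts the edge at about -2.1 mm in the top view and -2.5 mm in the scene view, with the mark at -3.9 and -3.7 mm. About 1.6 mm remains, so I'll roll 2.8 mm.

Call:
jog_arm([
  [0,0,0,0.25,0,0,0],
  [0,0,0,0.33,0,0,0],
  [0,0,0,0.4,0,0,0],
  [0,0,0,0.4,0,0,0],
  [0,0.02,0,0.4,0,0,0],
  [0,0.04,0,0.4,0,0,0],
  [0,0.056,0,0.4,0,0,0],
  [0,0.056,0,0.4,0,0,0],
  [0,0.056,0,0.4,0,0,0],
  [0,0.056,0,0.2,0,0,0],
  [0,0.056,0,-0.1,0,0,0],
  [0,0.056,0,-0.8,0,0,0],
  [0,0.056,0,-1,0,0,0],
  [0,0.056,0,-1,0,0,0],
])

```text
time: 10.07
position: [0.4973, 0.1066, 0.1611]
orientation: [[-0.357, 0.934, 0.002], [0.934, 0.357, 0.0], [-0.0, 0.002, -1.0]]
ft_force: [-0.6, 0.5, 0.5]
gripper_width: -0.0003
grip_force: 0.0
```

```bash
python3 - <<'E'
from meas import *
edge()
# mark: centre of red beyond the pointer, per row
ys=np.arange(-.02,.02,.0001)
for n in('top','scene'):
    p,_=snap(n); out=[]
    for z in(.014,):
        for x in np.arange(.037,.056,.002):
            S=strip(n,p.astype(float),np.array([x,x+.001]),ys,z).mean(0); r=(S[:,0]-S[:,1]).clip(0); k=r>.5*r.max(); out.append('%d:%.1f..%.1f(%d)'%(x*1e3,ys[k].min()*1e3,ys[k].max()*1e3,r.max()))
    print(n,out)
report('pics/s3.png')
E
```

```text
top 0.041 edges -3.60 1.20 min -1.60 steepest -3.30 [175, 181, 177, 160, 127, 89, 71, 81, 104, 140, 172, 188, 190]
top 0.044 edges -3.50 1.30 min -1.30 steepest -3.30 [174, 180, 173, 155, 115, 78, 66, 79, 110, 143, 174, 188, 191]
top 0.047 edges -3.20 0.80 min -1.70 steepest -3.20 [158, 164, 168, 164, 142, 98, 77, 88, 110, 130, 146, 158, 163]
  jaw top y [-3.05218465 -2.83863791  7.9532162  19.03916734 19.17801802]
scene 0.041 edges -3.20 1.80 min -0.70 steepest -2.80 [138, 133, 120, 99, 66, 36, 24, 38, 67, 102, 129, 142, 142]
scene 0.044 edges -3.10 1.70 min -0.70 steepest -2.60 [143, 140, 127, 104, 71, 40, 25, 42, 79, 124, 155, 169, 168]
scene 0.047 edges -3.00 1.10 min -1.00 steepest -2.60 [144, 147, 141, 126, 97, 59, 42, 61, 104, 145, 168, 177, 172]
  jaw top y [-4.18296824 -4.02575154  5.21226302 17.79667447 18.05635957]
top ['37:-5.5..19.9(96)', '39:-5.5..19.9(93)', '41:-5.5..-2.3(91)', '43:-5.9..-2.5(80)', '45:-5.6..-2.7(91)', '47:-5.9..-2.5(86)', '49:-7.2..-2.8(103)', '51:-10.7..3.1(127)', '53:-11.0..3.2(144)', '55:-10.9..3.2(145)']
scene ['37:-5.7..-1.9(91)', '39:-5.6..-1.7(95)', '41:-5.6..-1.9(97)', '43:-5.7..-2.1(95)', '45:-5.8..-2.0(98)', '47:-6.4..-1.4(110)', '49:-9.1..3.7(125)', '51:-10.3..4.5(132)', '53:-11.0..4.7(132)', '55:-12.1..4.3(120)']
top mark -4.15 pointer edges -5.20 1.10 min -2.10 darkness 56 122
top mark -4.15 pointer edges -5.50 1.30 min -2.10 darkness 64 118
scene mark -3.85 pointer edges -8.50 2.00 min -0.80 darkness 25 101
scene mark -3.85 pointer edges -3.30 1.30 min -0.80 darkness 33 96
```

View pics/s3.png

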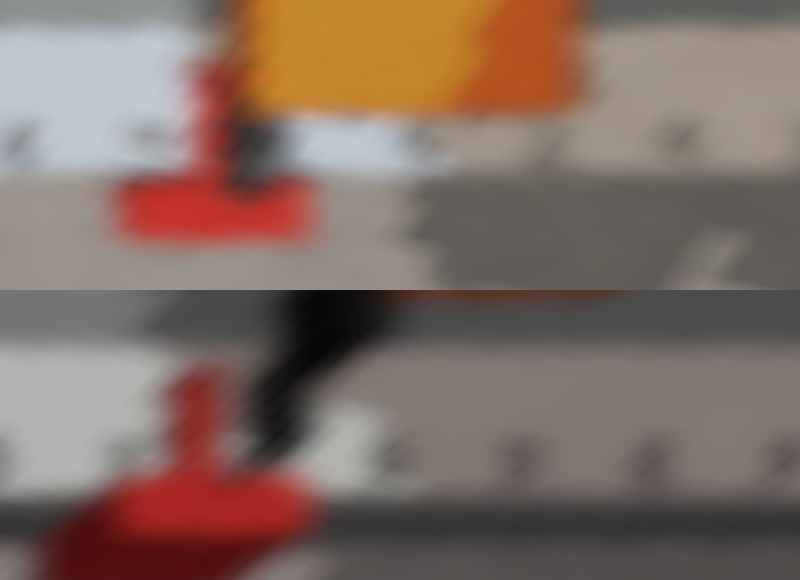

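Both views now show the pointer's left edge on the red line, with perhaps 0 to 0.7 mm remaining. I'll refine this with a blurred-edge fit of the pointer, the jaw top (24 mm deep) and the mark.

```bash
cat > fit.py <<'E'
from meas import *
from scipy.optimize import curve_fit
from scipy.special import erf
def box(y,c,w,s,a,b,l): # background a (left) b (right), level l inside
    e=lambda t:.5*(1+erf((y-t)/s/1.414))
    return a+(l-a)*e(c-w/2)+(b-l)*e(c+w/2)
def fits():
    for n in('top','scene'):
        p=np.mean([snap(n)[0] for _ in range(3)],0)
        def prof(x0,x1,y0,y1,z,f):
            ys=np.arange(y0,y1,.0001); return ys*1e3,f(strip(n,p,np.arange(x0,x1,.0005),ys,z)).mean(0)
        y,L=prof(.039,.046,-.010,.0,.014,lambda S:S[...,2]) # mark seen as dark in blue; right side covered, only left half
        y,L=prof(.051,.054,-.02,.012,.014 if n=='top' else .014,lambda S:S[...,0]-S[...,1])
        q,_=curve_fit(box,y,L,[-4,14,1,0,0,130]); print(n,'clip c,w',q[:3].round(2))
        y,L=prof(-.02,.02,-.02,.035,.067,lambda S:S[...,0]-S[...,2])
        q,_=curve_fit(box,y,L,[8,24,1,0,0,150]); print(n,'jaw top c,w',q[:3].round(2),'front %.2f back-24 %.2f'%(q[0]-q[1]/2,q[0]+q[1]/2-24))
        for x0 in(.041,.043,.045,.047):
            y,L=prof(x0,x0+.002,-.008,.005,.020,lambda S:S[...,0])
            f=lambda y,c,w,s,a,b:box(y,c,w,s,a,b,20.)
            q,_=curve_fit(f,y,L,[-1,4,1,170,170],bounds=([-5,1,.2,0,0],[5,9,3,300,300])); print(n,x0,'ptr c,w,s',q[:3].round(2),'edge %.2f'%(q[0]-q[1]/2))
E
python3 -c "from fit import *;fits();print(env.observe()['time'])"
```

```text
top clip c,w [-3.9  14.59  1.05]
top jaw top c,w [ 8.22 23.96  1.16] front -3.76 back-24 -3.79
top 0.041 ptr c,w,s [-1.3   3.3   1.68] edge -2.95
top 0.043 ptr c,w,s [-1.04  3.67  1.53] edge -2.88
top 0.045 ptr c,w,s [-1.14  3.49  1.63] edge -2.88
top 0.047 ptr c,w,s [-1.19  2.64  1.53] edge -2.51
scene clip c,w [-3.01 15.42  1.61]
scene jaw top c,w [ 7.68 24.13  1.52] front -4.38 back-24 -4.26
scene 0.041 ptr c,w,s [-0.67  4.86  1.3 ] edge -3.10
scene 0.043 ptr c,w,s [-0.7   4.84  1.29] edge -3.12
scene 0.045 ptr c,w,s [-0.62  4.58  1.26] edge -2.91
scene 0.047 ptr c,w,s [-0.73  3.75  1.19] edge -2.60
10.975
```

```bash
cat > fit2.py <<'E'
from fit import *
ld=lambda f:cv2.imread(f)[:,:,::-1].astype(float)
for tag in('0','now'):
  for n in('top','scene'):
    p=ld('pics/%s_0.png'%n) if tag=='0' else np.mean([snap(n)[0] for _ in range(3)],0)
    s0=1.1 if n=='top' else 1.4; y0=.027 if tag=='0' else -.0037
    def prof(x0,x1,a,b,z,f):
        ys=np.arange(a,b,.0001); return ys*1e3,f(strip(n,p,np.arange(x0,x1,.0005),ys,z)).mean(0)
    J=[]
    for x in(-.03,-.02,-.01,0,.01,.02):
        y,L=prof(x,x+.01,y0-.014,min(y0+.033,.068),.067,lambda S:S[...,0]-S[...,2]); q,_=curve_fit(box,y,L,[y0*1e3+12,24,1,0,0,150]); J.append(q[0]-12)
    k=np.polyfit(np.arange(-25,30,10),J,1); print(tag,n,'jaw face',np.round(J,2),'slope deg %.2f'%np.degrees(k[0]),'at x=46: %.2f'%np.polyval(k,46))
    if tag=='0':
        M=[]
        for x in(.038,.040,.042,.044,.046):
            y,L=prof(x,x+.002,-.012,.004,.014,lambda S:S[...,0]-S[...,1]); q,_=curve_fit(box,y,L,[-4,3,1,0,0,100]); M.append(q[0])
        print('  mark',np.round(M,2))
    for x in(.041,.043,.045):
        y,L=prof(x,x+.002,y0-.005,y0+.009,.020,lambda S:S[...,0])
        q,_=curve_fit(lambda y,c,w,a,b,l:box(y,c,w,s0,a,b,l),y,L,[y0*1e3+2,4,170,170,40]); print('  ptr edge %.2f w %.2f l %d'%(q[0]-q[1]/2,q[1],q[4]))
E
python3 fit2.py
```

```text
0 top jaw face [25.84 25.85 25.85 25.91 25.91 25.85] slope deg 0.05 at x=46: 25.91Traceback (most recent call last):
  File "fit2.py", line 16, in <module>
    y,L=prof(x,x+.002,-.012,.004,.014,lambda S:S[...,0]-S[...,1]); q,_=curve_fit(box,y,L,[-4,3,1,0,0,100]); M.append(q[0])
                                                                       ~~~~~~~~~^^^^^^^^^^^^^^^^^^^^^^^^^^
    raise RuntimeError("Optimal parameters not found: " + errmsg)
RuntimeError: Optimal parameters not found: Number of calls to function has reached maxfev = 1400.
```

Yaw is good to 0.05°. The mark fit failed because width and blur are degenerate, so I'll fix the blur there too.

```bash
sed -i 's/q,_=curve_fit(box,y,L,\[-4,3,1,0,0,100\])/q,_=curve_fit(lambda y,c,a,b,l:box(y,c,3,s0,a,b,l),y,L,[-4,0,0,100])/' fit2.py; python3 fit2.py
```

```text
0 top jaw face [25.84 25.85 25.85 25.91 25.91 25.85] slope deg 0.05 at x=46: 25.91
  mark [-4.03 -3.91 -3.96 -3.96 -4.12]
  ptr edge 26.53 w 4.98 l 53
  ptr edge 26.43 w 5.14 l 56
  ptr edge 26.33 w 4.56 l 66
0 scene jaw face [24.82 25.38 26.06 26.   25.77 25.67] slope deg 0.88 at x=46: 26.32
  mark [-3.74 -3.73 -3.86 -3.85 -4.05]
  ptr edge 26.73 w 5.44 l 16
  ptr edge 27.03 w 5.10 l 17
  ptr edge 27.48 w 4.29 l 8
now top jaw face [-3.77 -3.65 -3.72 -3.88 -3.87 -4.28] slope deg -0.55 at x=46: -4.30
  ptr edge -3.64 w 4.67 l 74
  ptr edge -3.32 w 4.55 l 57
  ptr edge -3.46 w 4.64 l 67
now scene jaw face [-4.74 -4.59 -4.02 -4.22 -4.35 -4.42] slope deg 0.35 at x=46: -4.11
  ptr edge -2.96 w 4.61 l 12
  ptr edge -2.99 w 4.59 l 11
  ptr edge -2.68 w 4.20 l 6
```

The pointer reads about 0.5 mm short in the top view and 0.85 mm in the scene view, while the jaw top reads between +0.2 and -0.5 mm. A final 0.4 mm trim, or 0.8 mm of roll, centres it.

Call:
jog_arm([
  [0,0,0,0.6,0,0,0],
  [0,0,0,1.15,0,0,0],
  [0,0,0,1.3,0,0,0],
  [0,0,0,1.4,0,0,0],
  [0,0,0,1.4,0,0,0],
  [0,0,0,1.4,0,0,0],
  [0,0.01,0,1.4,0,0,0],
  [0,0.016,0,1.4,0,0,0],
  [0,0.016,0,1.4,0,0,0],
  [0,0.016,0,1.4,0,0,0],
  [0,0.016,0,1.2,0,0,0],
  [0,0.016,0,0.9,0,0,0],
  [0,0.016,0,0,0,0,0],
  [0,0.016,0,-0.4,0,0,0],
  [0,0.016,0,-0.4,0,0,0],
])

```text
time: 13.15
position: [0.4979, 0.1074, 0.1827]
orientation: [[-0.357, 0.934, 0.004], [0.934, 0.357, 0.0], [-0.001, 0.004, -1.0]]
ft_force: [-0.4, 0.3, -1.0]
gripper_width: -0.0003
grip_force: 0.0
```

```bash
python3 fit2.py | sed -n '/now/,$p'; python3 -c "
from h import *; s=env.observe(); print(s['time'],s['position'],s['ft_force'])"
```

```text
now top jaw face [-4.04 -3.98 -3.92 -4.12 -4.15 -4.47] slope deg -0.47 at x=46: -4.49
  ptr edge -3.93 w 4.94 l 74
  ptr edge -3.83 w 4.98 l 60
  ptr edge -3.87 w 4.95 l 72
now scene jaw face [-5.07 -4.82 -4.28 -4.42 -4.62 -4.75] slope deg 0.33 at x=46: -4.40
  ptr edge -3.09 w 4.73 l 13
  ptr edge -2.95 w 4.30 l 7
  ptr edge -2.87 w 3.92 l 0
13.45 [0.49630993 0.10724376 0.17957488] [-0.24928945 -0.40555338  0.04912499]
```

In the top view, the one least affected by height, the pointer edge (-3.88) and the jaw face (-4.05) both sit within 0.1 mm of the mark (-3.97). The finger is clear of the wheel, so I'm handing in.

```bash
python3 -c "
from h import *; print(ticket.job_done())"
```

```text
the job is handed in; nothing more can be done
None
```

I rolled the jaw in to the red mark and handed the job in at about 13.5 s. The pointer edge is within about 0.1 mm of the line's middle in the top view; the scene view is less certain, with the pointer about 0.9 mm short and the jaw face about 0.8 mm past. The finger is off the wheel, and I touched nothing else.

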